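# Fit a filter column on the free vacuum station

### The arm

A 7-joint arm with a two-finger parallel gripper is mounted at the origin on a cart in front of the work surface, level with it; the furniture and walls round the work are solid. World frame = base frame: x ahead of the robot, y to its left, z up, the work surface at z = 0. Lengths are in m, angles in rad, forces in N, time in s.
With the tool pointing down it reaches from about 0.425 to 0.875 m from the base axis. Payload 8.4 kg.
Tool frame: the origin (TCP) lies at the very end of the fingers, on their centre line; the grasp point (between the pads) lies 19 mm behind it (ctrl.hold_point_z is the distance from the TCP to the grasp point, in m); z points along the fingers, y is the line along which they close (so a half turn about z gives the same grasp; the last joint's range is limited). The gripper opens to 85 mm and grips with 20 to 120 N. Pads are 22 mm wide; open, the fingers measure 114 mm over their backs; the gripper's body (76 mm by 85 mm) begins 54 mm behind the grasp point. The pads swing forward as they close: fully open they stand 13 mm farther back than shut.
Start: joints at [1.036, 0.333, 0.04, 1.465, -0.013, 1.343, -0.059], TCP at [0.274, -0.589, 0.231] pointing down, gripper open.
Joint ranges: [-2.58, 2.58], [-0.38, 2.09], [-1.3, 1.39], [0.25, 2.4], [-1.5, 4.64], [0.08, 2.09], [-2.65, 2.65]. Speed limits (rad/s): [2.22, 2.22, 2.79, 2.79, 3.14, 3.14, 3.14].

### API

Orientations are given as a rotation vector (axis times angle).
In Python, from workcell import ctrl gives the robot as it stands. Calls block until the motion is done:
- ctrl.goto(position, orientation): joint-space move of the TCP to a pose.
- ctrl.move_linear(position, rotation=None, vel=0.15): straight line of the TCP; rotation=None keeps the orientation; vel is the mean speed in m/s.
- ctrl.move_j(angles): joint-space move.
- ctrl.grip(opening, grasp_force=None): finger opening in m; grasp_force is the grip in N (None keeps the last); returns when the fingers have stopped.
- ctrl.dwell(seconds).
- ctrl.solve_ik(position, orientation): joint angles nearest the present ones, or None.
- ctrl.get_state(): the state.
- ctrl.capture(name): name is "scene" or "side" or "wrist"; returns a dict with "img" (384x512x3 uint8, red, green, blue), "fov_y" (degrees; the focal length in pixels is half the picture's height over the tangent of half this angle, whatever the lens; pixels are square), "cx", "cy" (the principal point, pixels), "extrinsics" (4x4, takes a point from camera to world coordinates). Camera axes: x right, y down, z forward; pixel columns grow to the right and rows downward; lengths in m; the calibration is good to about 2 mm. A picture is of the moment at which its call begins. There is no depth.
A pose or a line that the arm cannot do raises ctrl.IKError and nothing moves.
- ctrl.close_job(): hands the job in; it is judged then, once.
The state is a dict: "t": time; "joint_positions": joint angles; "joint_vel": joint speeds; "tau": joint torques, N m; "tcp_pos": TCP position; "orientation": TCP orientation; "force": force on the tool from outside, world axes, zero at the start; "wrist_torque": the same for the moment, N m; "gripper_width": finger opening in m; "finger_force": force on a finger pad.
Only numpy, scipy, OpenCV 4.12 (cv2) and the standard library are available. Lean on these libraries where they do the work, as an engineer would, in place of code of your own. Each camera call takes 0.05 s, during which the arm holds its last target. There are 200 camera calls.

### The job

Take the red dust cap off the free vacuum station and put it in the small metal tray. Then push the filter column with the blue head, the right way up, onto the bared spigot until the station's yellow seal ring is pressed fully down on its shoulder and the column sits home. Press the ring down only with the column, and leave the column with the green head fitted as it is on the other station.

Things in the scene. Friction and masses are not known exactly. Their poses are not given: they have to be found in the camera images.
- free_station: Fixed white block 90 x 90 mm, top at 36 mm, with an aluminium shoulder to 44 mm and an upright steel spigot 17 mm in diameter from there to 84 mm, the last 8 mm tapering to 10 mm. The red cap starts on it. Origin: centre of the underside; z up the spigot axis; front (green lamp, black knob) to -x. It stands left or right of the other, like station.
- busy_station: The other station, fixed, of the same shape and size, with its ring already down and the green-headed column fitted. Origin: centre of the underside.
- port (a point): Point on the spigot axis of the free station, 50 mm above the worktop: the column's underside lies here when it is home.
- seal_ring (a joint): Yellow seal ring around the free station's spigot, 30 mm diameter, 6 mm high, sliding on it: 0 = up (its top 62 mm above the worktop), 0.012 = fully down on the shoulder (top at 50 mm). It slides with about 6 N of friction and stays where it is pushed.
- new_column: Loose filter column standing upright on the worktop, 104 mm high, about 90 g: white skirt 32 mm in diameter up to 40 mm, open below, bore 20 mm in diameter, 40 mm deep; clear body 28 mm in diameter with a white bed, 40 to 92 mm; blue head 32 mm in diameter. Origin: centre of the underside; z up its axis.
- fitted_column: A like column with a green head, fitted on the busy station; its underside is 50 mm above the worktop. Origin: centre of the underside.
- cap: Red dust cap, a cylinder 26 mm in diameter, 40 mm high, 30 g, with a bore 20 mm in diameter and 20 mm deep from below; it sits loosely on the free spigot with its underside 64 mm and its top 104 mm above the worktop. Origin: centre of the underside; z up its axis.
- cap_mid (a point): Centre of the red cap, on its axis, 20 mm above its underside.
- tray: Shallow fixed open metal tray on the worktop, 90 mm (its x) by 110 mm (its y), 22 mm high, walls and floor 3 mm. Origin: centre of the underside.
Things that resemble listed ones, but are neither listed nor needed, are in the scene too. Leave any purple look-alike of the new_column alone.

How it is judged:
At the end, for the whole second after the job is handed in: Blue-headed column at rest on the free spigot: within 4 mm of its axis and 0.06 rad of upright, underside at most 2.5 mm above home, ring down over 10.5 of 12 mm; red cap down in the tray, at rest; green-headed column upright, within 6 mm of its start (horizontal distance between new_column and port below 0.004 m and z of new_column in the frame of port between -0.004 and 0.0025 m and angle between each of new_column, fitted_column's own z axis and vertical below 0.06 rad and value of joint seal_ring above 0.0105 m and linear speed of new_column below 0.02 m/s and x of cap_mid in the frame of tray between -0.042 and 0.042 m and y of cap_mid in the frame of tray between -0.052 and 0.052 m and height (world z) of cap_mid below 0.03 m and linear speed of cap below 0.03 m/s and distance of fitted_column from where it was at the start of the episode below 0.006 m); the robot touches nothing.
It fails at once if the seal ring is pressed down by anything other than the blue-headed column on the spigot (value of joint seal_ring above 0.005 m and (horizontal distance between new_column and port above 0.012 m or height (world z) of new_column above 0.075 m)).
It fails at once if the green-headed column is lifted off or knocked (distance of fitted_column from where it was at the start of the episode above 0.025 m).
It also fails if it takes over 69 s, if anything falls off the work surface, if the arm or the gripper's body presses on something with over 40 N, if the wrist force passes 120 N, or if a joint passes its speed limit or range.

## Working session

There is one attempt and no reset: what is moved stays moved. The work goes in short steps, each a Python script; the robot and the scene stay as the last script left them, time stands still between calls to the robot, and variables do not carry over. Pictures are saved under pics/ and viewed, at most 10 in all, crops included, and the job is handed in when it is done.

```bash
mkdir -p pics; ls
cat > h.py <<'E'
import numpy as np, cv2
from workcell import ctrl
def cap(n,f):
    c=ctrl.capture(n); cv2.imwrite('pics/'+f+'.png',c['img'][:,:,::-1]); np.save('pics/'+f+'.npy',c,allow_pickle=True); return c
def load(f): return np.load('pics/'+f+'.npy',allow_pickle=True).item()
def ray(c,u,v):
    f=c['img'].shape[0]/2/np.tan(np.radians(c['fov_y'])/2); E=np.array(c['extrinsics'])
    d=E[:3,:3]@np.array([(u-c['cx'])/f,(v-c['cy'])/f,1]); return E[:3,3],d/np.linalg.norm(d)
def atz(c,u,v,z):
    o,d=ray(c,u,v); return o+d*(z-o[2])/d[2]
def tri(*obs):
    A=np.zeros((3,3));b=np.zeros(3)
    R=[ray(*o) for o in obs]
    for o,d in R: P=np.eye(3)-np.outer(d,d);A+=P;b+=P@o
    x=np.linalg.solve(A,b); return x,[np.linalg.norm(np.cross(x-o,d)) for o,d in R]
def proj(c,p):
    f=c['img'].shape[0]/2/np.tan(np.radians(c['fov_y'])/2); q=np.linalg.inv(c['extrinsics'])@np.append(p,1)
    return c['cx']+f*q[0]/q[2],c['cy']+f*q[1]/q[2]
E
python3 - <<'E'
from h import *
a=cap('scene','s0');b=cap('side','d0')
for c in(a,b): print(c['fov_y'],c['cx'],c['cy'],np.round(c['extrinsics'],3))
s=ctrl.get_state();print(s['t'],s['tcp_pos'],s['orientation'],ctrl.hold_point_z)
E
```

```text
pics
43.57449779899392 246.07414614812575 196.56202728251026 [[-0.758 -0.385  0.526 -0.086]
 [-0.652  0.442 -0.616  0.659]
 [ 0.005 -0.81  -0.586  0.747]
 [ 0.     0.     0.     1.   ]]
46.46505816032402 262.28011525561 183.86494289647064 [[ 0.972 -0.11   0.208  0.235]
 [-0.235 -0.46   0.856 -1.17 ]
 [ 0.002 -0.881 -0.473  0.741]
 [ 0.     0.     0.     1.   ]]
0.1 [ 0.27416534 -0.58888402  0.23048108] [-3.06592952e+00 -6.78737959e-01  6.71234357e-04] 0.0187
```

View pics/s0.png

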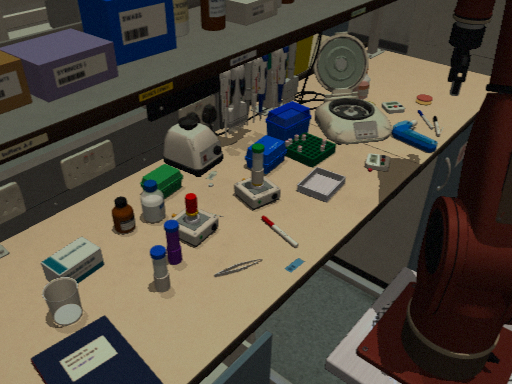

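View pics/d0.png

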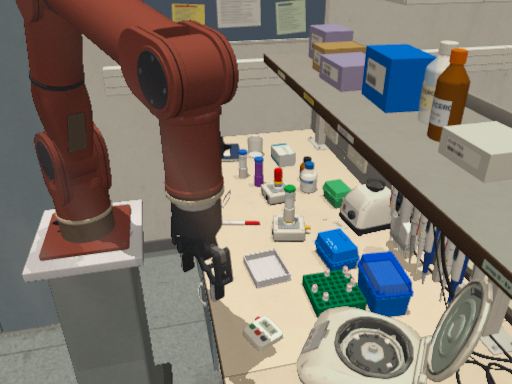

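The scene view shows the red cap at (192,200), the green column at (258,155), the tray at (321,184), the blue column at (158,252) and the purple decoy at (173,228). The side view shows the cap at (278,175), the green head at (289,190), the blue column at (243,153) and the tray at (267,268).

```bash
cat > seg.py <<'E'
from h import *
def blob(c,col,roi):
    u0,v0,u1,v1=roi; h=cv2.cvtColor(c['img'],cv2.COLOR_RGB2HSV)[v0:v1,u0:u1]
    lo,hi=dict(red=((172,130,60),(186,256,256)),blue=((100,110,50),(118,256,256)),purple=((119,80,30),(150,256,256)),green=((45,100,40),(85,256,256)))[col]
    H=h.copy().astype(int); 
    if col=='red': H[...,0][H[...,0]<8]+=180
    m=np.all((H>=lo)&(H<hi),2).astype(np.uint8)
    n,l,s,ce=cv2.connectedComponentsWithStats(m); i=1+np.argmax(s[1:,4])
    x,y,w,hh,a=s[i]; return (ce[i]+[u0,v0]),(x+u0,y+v0,w,hh,a)
E
python3 - <<'E'
from seg import *
a=load('s0');b=load('d0')
for n,col,r1,r2 in [('cap','red',(175,180,215,225),(265,160,295,190)),('new','blue',(145,238,172,265),(230,142,252,165)),('green','green',(245,138,270,165),(275,180,300,200)),('purple','purple',(160,215,185,270),(250,150,268,190))]:
    p,s=blob(a,col,r1);q,t=blob(b,col,r2);x,e=tri((a,*p),(b,*q));print(n,p,s,q,t,x.round(4),np.round(e,4))
S=cv2.resize(a['img'][135:300,140:355],None,fx=3.7,fy=3.7,interpolation=3)
cv2.imwrite('pics/cs.png',S[:,:,::-1])
S=cv2.resize(b['img'][140:290,215:325],None,fx=4,fy=4,interpolation=3)
cv2.imwrite('pics/cd.png',S[:,:,::-1])
E
```

```text
cap [191.0994152  202.12865497] (np.int32(185), np.int32(193), np.int32(12), np.int32(20), np.int32(171)) [277.61702128 173.89361702] (np.int32(274), np.int32(167), np.int32(8), np.int32(14), np.int32(94)) [0.586  0.0655 0.0879] [0.0002 0.0002]
new [157.62295082 251.87978142] (np.int32(150), np.int32(245), np.int32(16), np.int32(15), np.int32(183)) [241.27272727 151.72727273] (np.int32(237), np.int32(149), np.int32(10), np.int32(6), np.int32(44)) [0.5019 0.2362 0.1011] [0.0013 0.0013]
green [257.7816092  147.42528736] (np.int32(252), np.int32(143), np.int32(12), np.int32(11), np.int32(87)) [289.27142857 188.22857143] (np.int32(284), np.int32(185), np.int32(11), np.int32(8), np.int32(70)) [ 0.5609 -0.1437  0.1507] [0.0007 0.0007]
purple [173.42051282 247.62307692] (np.int32(166), np.int32(230), np.int32(16), np.int32(35), np.int32(390)) [258.17142857 174.06857143] (np.int32(255), np.int32(162), np.int32(8), np.int32(25), np.int32(175)) [0.5438 0.1651 0.0418] [0.0012 0.0012]
```

View pics/cs.png

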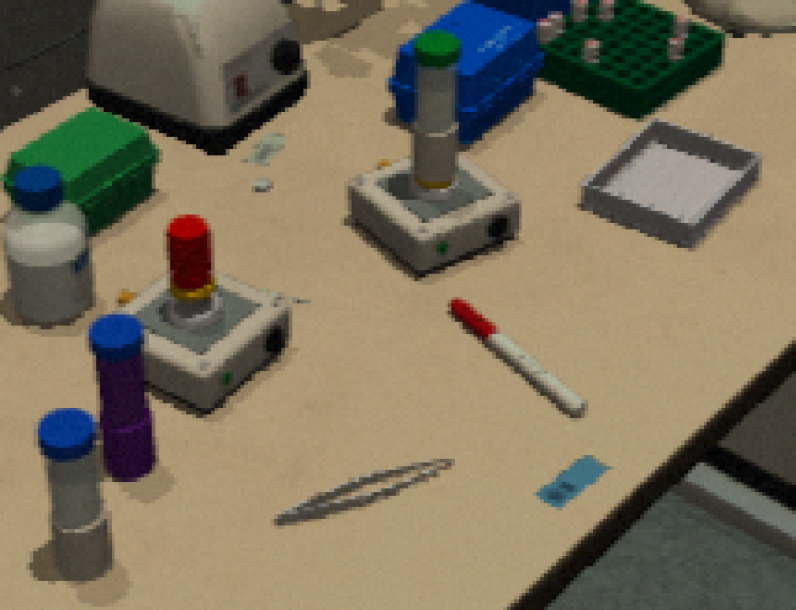

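View pics/cd.png

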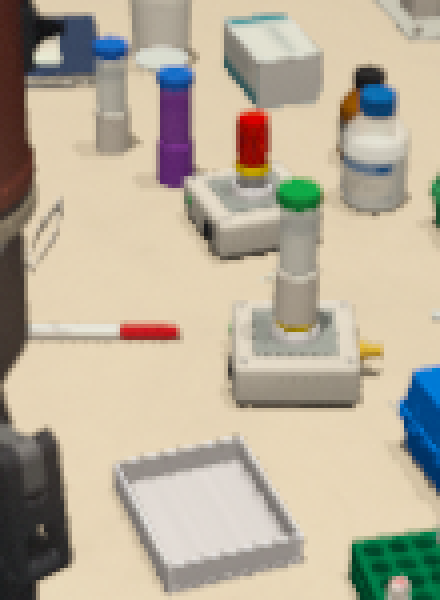

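Run:
```python
from seg import *
a=load('s0');b=load('d0')
S=lambda u,v:(a,140+u/3.7,135+v/3.7); D=lambda u,v:(b,215+u/4,140+v/4)
for s,d in [((583,187),(115,462)),((657,122),(238,437)),((760,158),(302,543)),((693,243),(167,578))]:
    pass
T=[tri(S(*s),D(*d)) for s,d in [((693,222),(115,462)),((583,187),(238,437)),((657,122),(302,543)),((760,158),(167,578))]]
for x,e in T: print(x.round(4),np.round(e,4))
print('tray',np.mean([x for x,e in T],0))
# shelf lower front edge
def pl(c,p,q):
    o,d=ray(c,*p);_,e=ray(c,*q);n=np.cross(d,e);return o,n/np.linalg.norm(n)
o1,n1=pl(a,(0,150),(400,0));o2,n2=pl(b,(265,60),(512,285))
for y in(-.4,0,.3):
    M=np.array([n1,n2]);r=np.array([n1@o1,n2@o2])-M[:,1]*y;print('shelf',y,np.linalg.solve(M[:,[0,2]],r).round(3))
print('centrifuge', atz(b,300,350,.08),atz(b,300,350,0), 'lid',tri((a,343,60),(b,465,325)))
for p in [(.586,.0655,.28),(.502,.236,.28),(.45,-.3,.3)]:
  for y in np.arange(-3,3.2,.6):
    R=[np.pi*np.cos(y/2),np.pi*np.sin(y/2),0]
    q=ctrl.solve_ik(p,R);print(p,round(y,1),None if q is None else np.round(q,2))
```

```text
[ 0.4098 -0.2456  0.0233] [0.0004 0.0004]
[ 0.4958 -0.2342  0.0202] [0.0006 0.0006]
[ 0.5066 -0.3457  0.0179] [0.0009 0.0009]
[ 0.4201 -0.3553  0.0167] [0.0006 0.0006]
tray [ 0.45807831 -0.2951636   0.01951917]
shelf -0.4 [0.697 0.312]
shelf 0 [0.673 0.332]
shelf 0.3 [0.654 0.348]
centrifuge [ 0.44053859 -0.62096088  0.08      ] [ 0.46543942 -0.55444305  0.        ] lid (array([ 0.68243236, -0.72709232,  0.18676193]), [np.float64(0.004244994928939146), np.float64(0.004244994928939116)])
(0.586, 0.0655, 0.28) -3.0 [ 0.43  0.27 -0.74  1.51  0.18  1.43  1.39]
(0.586, 0.0655, 0.28) -2.4 [ 0.67  0.37 -1.1   1.5   0.33  1.47  1.88]
(0.586, 0.0655, 0.28) -1.8 [ 0.67  0.37 -1.1   1.5   0.33  1.47  2.48]
(0.586, 0.0655, 0.28) -1.2 [-1.13  0.36  1.22  1.59 -0.34  1.44 -2.65]
(0.586, 0.0655, 0.28) -0.6 [ 0.3   0.24 -0.58  1.52  0.13  1.42 -2.46]
(0.586, 0.0655, 0.28) 0.0 [ 0.33  0.25 -0.62  1.52  0.14  1.42 -1.87]
(0.586, 0.0655, 0.28) 0.6 [ 0.33  0.25 -0.63  1.52  0.15  1.42 -1.27]
(0.586, 0.0655, 0.28) 1.2 [ 0.35  0.25 -0.65  1.52  0.15  1.43 -0.67]
(0.586, 0.0655, 0.28) 1.8 [ 0.37  0.25 -0.6
[... 844 characters left out ...]
3.0 [ 0.38  0.26 -1.05  1.59  0.22  1.43  0.74]
(0.45, -0.3, 0.3) -3.0 [ 0.91  0.11 -0.44  1.61  0.05  1.44  2.18]
(0.45, -0.3, 0.3) -2.4 None
(0.45, -0.3, 0.3) -1.8 None
(0.45, -0.3, 0.3) -1.2 [ 0.54  0.09 -0.03  1.62  0.    1.43 -2.27]
(0.45, -0.3, 0.3) -0.6 [ 0.57  0.09 -0.07  1.62  0.01  1.43 -1.67]
(0.45, -0.3, 0.3) 0.0 [ 0.61  0.09 -0.11  1.62  0.01  1.43 -1.07]
(0.45, -0.3, 0.3) 0.6 [ 0.66  0.09 -0.16  1.62  0.02  1.43 -0.48]
(0.45, -0.3, 0.3) 1.2 [ 0.73  0.1  -0.24  1.61  0.02  1.43  0.12]
(0.45, -0.3, 0.3) 1.8 [ 0.8   0.1  -0.32  1.61  0.03  1.44  0.71]
(0.45, -0.3, 0.3) 2.4 [ 0.84  0.1  -0.36  1.61  0.04  1.44  1.3 ]
(0.45, -0.3, 0.3) 3.0 [ 0.89  0.11 -0.41  1.61  0.04  1.44  1.9 ]
```

Run:
```python
from h import *
from scipy.spatial.transform import Rotation as R
c=cap('wrist','w0');s=ctrl.get_state();T=np.eye(4);T[:3,:3]=R.from_rotvec(s['orientation']).as_matrix();T[:3,3]=s['tcp_pos']
X=np.linalg.inv(T)@c['extrinsics'];np.save('hand.npy',X);print(X.round(3),c['fov_y'],c['cx'],c['cy'])
def rv(y):return [np.pi*np.cos(y/2),np.pi*np.sin(y/2),0]
for y in (1.2,1.8,2.4,3.0,-3):
    Tw=np.eye(4);Tw[:3,:3]=R.from_rotvec(rv(y)).as_matrix();Tw[:3,3]=[.53,.07,.28];k=c.copy();k['extrinsics']=Tw@X
    print(y,(Tw@X)[:3,3].round(3),[np.round(proj(k,p)) for p in [(.586,.0655,.104),(.502,.236,.104)]])
```

```text
[[-0.001 -0.949 -0.315  0.081]
 [ 1.    -0.001 -0.001  0.   ]
 [ 0.    -0.315  0.949 -0.142]
 [ 0.     0.     0.     1.   ]] 58.674721641263226 256.92257339192935 192.39434745100448
1.2 [0.56  0.146 0.422] [array([314., 152.]), array([152.,  -1.])]
1.8 [0.512 0.149 0.422] [array([312., 186.]), array([270., -35.])]
2.4 [0.47  0.125 0.422] [array([291., 212.]), array([380.,  14.])]
3.0 [0.449 0.082 0.422] [array([260., 222.]), array([433., 114.])]
-3 [0.449 0.059 0.422] [array([245., 221.]), array([433., 164.])]
```

```bash
cat >> h.py <<'E'
def rv(y):return [np.pi*np.cos(y/2),np.pi*np.sin(y/2),0]
Y=2.6
E
python3 - <<'E'
from seg import *
ctrl.move_linear([.274,-.589,.29]);ctrl.goto([.47,-.25,.29],rv(Y));ctrl.goto([.54,.06,.29],rv(Y));a=cap('wrist','wa')
ctrl.move_linear([.54,.15,.29]);b=cap('wrist','wb');s=ctrl.get_state();print(s['t'],s['tcp_pos'],s['joint_positions'])
def roi(c,p,r=45):
    u,v=np.round(proj(c,p)).astype(int);return max(u-r,0),max(v-r,0),min(u+r,511),min(v+r,383)
for n,col,p in [('cap','red',(.586,.0655,.09)),('new','blue',(.502,.236,.104))]:
    O=[]
    for c in(a,b):
        try: q,t=blob(c,col,roi(c,p));print(n,q.round(1),*t);O.append((c,*q))
        except Exception as e: print(n,e,proj(c,p))
    if len(O)==2:print(tri(*O))
S=np.vstack([a['img'],b['img']]);cv2.imwrite('pics/wab.png',cv2.resize(S,(400,600))[:,:,::-1])
E
```

```text
4.2083 [0.54034633 0.14840928 0.28986764] [ 0.31062073  0.1968544  -0.75586051  1.56533363  0.13641551  1.43380327
  0.57291452]
cap [286.8 198.9] 275 187 25 24 459
cap [213.1 239.6] 202 227 24 25 446
(array([0.5876563 , 0.06521353, 0.099309  ]), [np.float64(0.00031962818904255724), np.float64(0.00031962818904247067)])
new [407.4  29.9] 390 11 36 39 1073
new [316.4  85.7] 300 69 34 34 903
(array([0.50508872, 0.23442052, 0.10102885]), [np.float64(0.00011171821175643468), np.float64(0.00011171821175634188)])
```

View pics/wab.png

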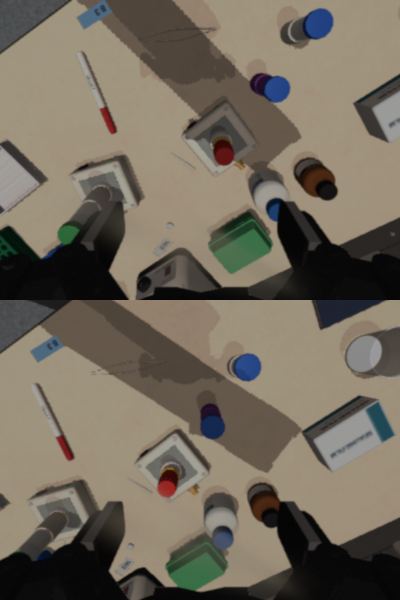

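The wrist pictures show the cap at (287,199) and (213,240) and the blue head at (407,30) and (316,86) in full-size pixels. The triangulated heights of 0.099 and 0.101 agree with the text, so I'll take the cap now.

Run:
```python
from seg import *
x,y=.5872,.0652
ctrl.grip(.055,30);ctrl.goto([x,y,.17],rv(Y));ctrl.move_linear([x,y,.073],vel=.12);ctrl.grip(0.0,30)
s=ctrl.get_state();print(s['t'],s['gripper_width'],s['finger_force'],s['force'],s['tcp_pos'])
ctrl.move_linear([x,y,.20],vel=.15)
s=ctrl.get_state();print(s['t'],s['gripper_width'],s['finger_force'],s['force'])
cap('side','d1');c=cap('wrist','w1');cv2.imwrite('pics/w1.png',c['img'][:,:,::-1])
```

```text
6.6083 0.024919316301076126 29.275586307048798 [-0.46603401 -0.12765796  4.93054418] [0.58767459 0.06528489 0.07374329]
7.6083 0.024859860680188334 29.598332941532135 [ 0.02881917  0.10555306 -0.53174573]
```

Run:
```python
from seg import *
x,y=.457,-.295
ctrl.goto([x,y,.20],rv(Y));ctrl.move_linear([x,y,.03],vel=.15)
z=.022
while z>.008:
    ctrl.move_linear([x,y,z],vel=.05);f=ctrl.get_state()['force'][2]
    if abs(f)>3:break
    z-=.002
print(z,f);ctrl.grip(.045);ctrl.move_linear([x,y,.12],vel=.2)
s=ctrl.get_state();print(s['t'],s['gripper_width'],s['force'])
c=cap('wrist','w2')
ctrl.goto([x,y,.28],rv(Y));ctrl.goto([.53,.05,.28],rv(Y));a=cap('wrist','w3');ctrl.goto([.505,.17,.28],rv(Y));b=cap('wrist','w4')
print(ctrl.get_state()['t'],ctrl.get_state()['tcp_pos'])
S=np.vstack([np.hstack([c['img'],a['img']]),np.hstack([b['img'],ctrl.capture('side')['img']])]);cv2.imwrite('pics/m2.png',cv2.resize(S,(800,600))[:,:,::-1])
```

```text
0.011999999999999993 8.87311301541514
13.0 0.04514722117993905 [-0.10935414  1.16954632 -0.98187499]
15.7167 [0.50551452 0.16869608 0.27981554]
```

View pics/m2.png

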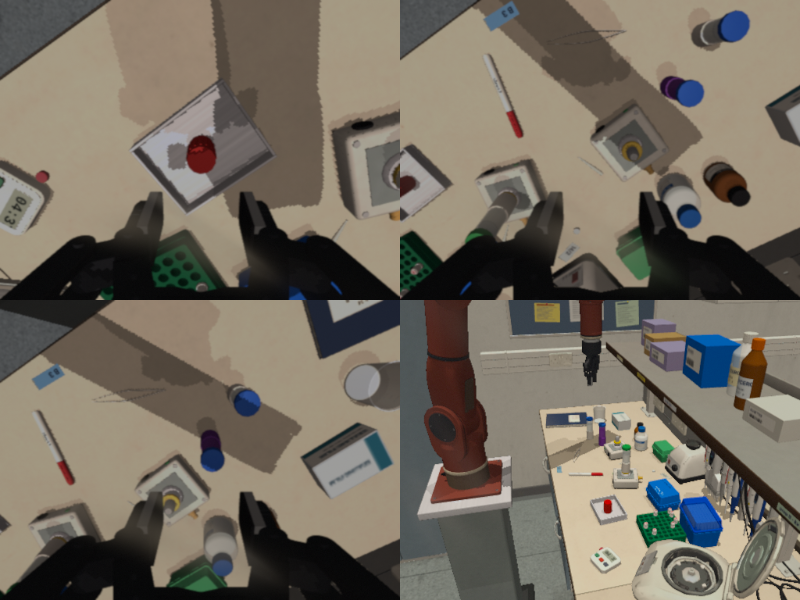

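The cap stands upright in the tray and the spigot is bare, with its ring up at about (293,192) in w3. Next I'll refine the column and ring axes by matching projected cylinders to the blobs.

```bash
cat > fit.py <<'E'
from h import *
from scipy.optimize import least_squares
HS=dict(blue=((100,110,50),(118,256,256)),yellow=((17,110,50),(34,256,256)),red=((0,130,50),(6,256,256)))
def hull_c(P):
    h=cv2.convexHull(np.float32(P));M=cv2.moments(h);return np.array([M['m10']/M['m00'],M['m01']/M['m00']]),M['m00']
def pred(c,x,y,z0,z1,r):
    t=np.linspace(0,2*np.pi,60);return hull_c([proj(c,(x+r*np.cos(k),y+r*np.sin(k),z)) for k in t for z in(z0,z1)])
def obs(c,col,u,v,w=28):
    u0,v0=max(int(u)-w,0),max(int(v)-w,0);H=cv2.cvtColor(c['img'],cv2.COLOR_RGB2HSV)[v0:int(v)+w,u0:int(u)+w]
    m=cv2.inRange(H,*[np.array(k,float) for k in HS[col]]);n,l,s,ce=cv2.connectedComponentsWithStats(m)
    k=1+np.argmax(s[1:,4]);p=np.argwhere(l==k)[:,::-1]
    P=np.vstack([p+d for d in([-.5,-.5],[.5,-.5],[-.5,.5],[.5,.5])])+[u0,v0];return hull_c(P)
def fit(cs,col,x0,z0,z1,r):
    O=[obs(c,col,*proj(c,(*x0,z1))) for c in cs]
    f=lambda q:np.concatenate([pred(c,*q,z0,z1,r)[0]-o[0] for c,o in zip(cs,O)])
    s=least_squares(f,x0);print(col,s.x.round(4),'res px',s.fun.round(2),'area obs/pred',[round(o[1]/pred(c,*s.x,z0,z1,r)[1],2) for c,o in zip(cs,O)]);return s.x
E
python3 - <<'E'
from fit import *
w={k:load('w'+k) for k in('a','b','3','4')}
for ks in ('ab34','3','4'): 
    fit([w[k] for k in ks],'blue',(.505,.235),.092,.104,.016)
for ks in ('34','3','4'): fit([w[k] for k in ks],'yellow',(.5875,.065),.056,.062,.015)
I=np.hstack([cv2.resize(c['img'][int(v)-40:int(v)+40,int(u)-40:int(u)+40],(390,390),interpolation=2) for c in(w['3'],w['4']) for u,v in[proj(c,(.5875,.065,.07))]])
cv2.imwrite('pics/ring.png',I[:,:,::-1])
for k in '34': print(proj(w[k],(.5875,.065,.07)),proj(w[k],(.5875,.065,.084)))
E
```

```text
blue [0.5055 0.2349] res px [-0.25 -0.04  0.54 -0.04 -0.55  0.02  0.32 -0.06] area obs/pred [0.83, 0.9, 0.82, 0.88]
blue [0.5057 0.2353] res px [-0. -0.] area obs/pred [0.81]
blue [0.5054 0.2346] res px [0. 0.] area obs/pred [0.88]
yellow [0.5872 0.0663] res px [ 0.68 -0.7  -0.69  0.93] area obs/pred [0.91, 0.7]
yellow [0.5876 0.0653] res px [-0.  0.] area obs/pred [0.92]
yellow [0.5866 0.0677] res px [ 0. -0.] area obs/pred [0.7]
(np.float64(297.32133683349645), np.float64(196.14478440206491)) (np.float64(298.81130160986817), np.float64(200.47936541298384))
(np.float64(216.3839417925858), np.float64(264.114704167787)) (np.float64(214.9833759528735), np.float64(270.49859258320254))
```

View pics/ring.png

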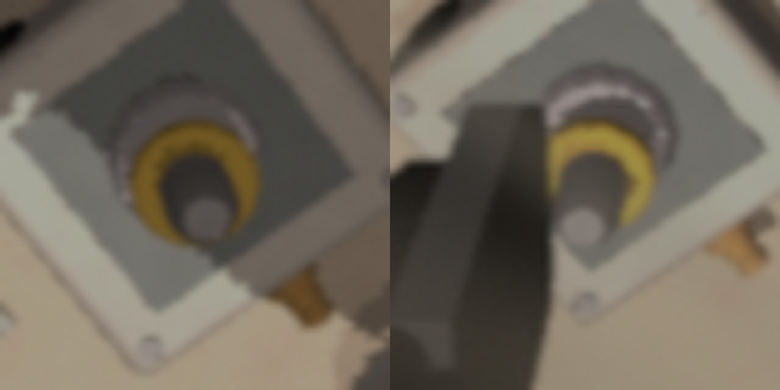

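In w3 the ring centre and spigot tip (300,201) lie within about 1 px of the prediction. In w4 a finger hides part of the ring, so I ignore that ring fit. The axis is (0.5876, 0.0653).

Run:
```python
from h import *
x,y=.5055,.2349
ctrl.grip(.06,45);ctrl.goto([x,y,.17],rv(Y));ctrl.move_linear([x,y,.050],vel=.12)
print(ctrl.get_state()['force'],ctrl.get_state()['tcp_pos'])
ctrl.grip(0,45);s=ctrl.get_state();print(s['t'],s['gripper_width'],s['finger_force'],s['force'],s['tcp_pos'])
ctrl.move_linear([x,y,.21],vel=.15);x,y=.5876,.0653
ctrl.goto([x,y,.21],rv(Y));ctrl.move_linear([x,y,.143],vel=.12)
s=ctrl.get_state();print(s['t'],s['gripper_width'],s['force'],s['tcp_pos'])
a=cap('side','d5');b=cap('scene','s5')
def crop(c):
    u,v=proj(c,(x,y,.10));u,v=int(u),int(v);return cv2.resize(c['img'][v-30:v+30,u-30:u+30],(390,390),interpolation=2)
cv2.imwrite('pics/ins.png',np.hstack([crop(a),crop(b)])[:,:,::-1])
for c in(a,b):print(proj(c,(x,y,.10)),proj(c,(x,y,.093)),proj(c,(x,y,.084)))
```

```text
[-0.61110202 -0.64098016 -0.40425494] [0.50597338 0.23525582 0.05076996]
18.1833 0.027709283989370424 43.7873849272728 [-0.25589591 -1.59866242  6.05969255] [0.50580312 0.23489207 0.05055341]
20.8833 0.02774888597348805 [ 0.78589867  0.92615252 -0.75997618] [0.58785581 0.06585725 0.14360163]
(np.float64(278.2202828199651), np.float64(170.4615158103552)) (np.float64(278.18028441744286), np.float64(172.41142524970084)) (np.float64(278.12912792653634), np.float64(174.905287959512))
(np.float64(190.43135642212812), np.float64(197.6527307894395)) (np.float64(190.6233749964891), np.float64(200.11672016114687)) (np.float64(190.8681677314153), np.float64(203.25790949210904))
```

View pics/ins.png

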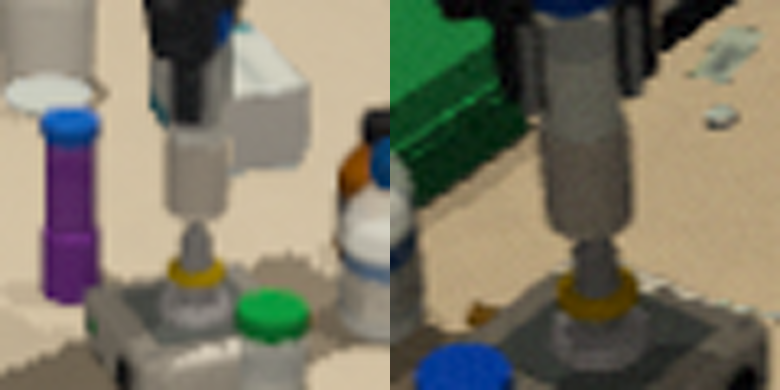

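The crops show the column about on axis in the side view (197 against 197) and about 0.75 px, or 1.5 mm, left of the spigot in the scene view. I'll nudge y and insert with lateral force correction.

Run:
```python
from h import *
p=np.array([.5873,.0643,.143]);log=[]
f0=np.array(ctrl.get_state()['force'])
while True:
    p[2]-=.003;ctrl.move_linear(list(p),vel=.06);s=ctrl.get_state();f=np.array(s['force'])-f0
    log.append((round(p[2],4),*np.round(f,1),*np.round(s['tcp_pos'],4)))
    if f[2]>35 or p[2]<.0935:break
    lat=f[:2]
    if np.linalg.norm(lat)>1.5:p[:2]+=np.clip(lat*.00015,-.0008,.0008)
for l in log:print(*l)
print(s['t'],s['gripper_width'],p)
a=cap('side','d6');b=cap('scene','s6');x,y=.5876,.0653
def crop(c):
    u,v=proj(c,(x,y,.08));u,v=int(u),int(v);return cv2.resize(c['img'][v-30:v+30,u-30:u+30],(390,390),interpolation=2)
cv2.imwrite('pics/ins2.png',np.hstack([crop(a),crop(b)])[:,:,::-1])
```

```text
0.14 -0.9 0.2 0.4 0.5873 0.0641 0.1401
0.137 -1.8 0.4 0.4 0.5871 0.0642 0.1368
0.134 -0.3 -0.6 0.5 0.5868 0.0643 0.1337
0.131 -0.1 0.0 -0.2 0.5869 0.0643 0.1308
0.128 -0.1 -0.1 -0.2 0.5869 0.0643 0.1278
0.125 -0.4 -0.2 0.4 0.5869 0.0643 0.1248
0.122 -0.2 -0.3 -0.2 0.5869 0.0643 0.1218
0.119 -0.6 -0.5 0.2 0.5869 0.0643 0.1188
0.116 -0.3 0.1 0.2 0.5869 0.0643 0.1158
0.113 -0.3 0.6 -0.7 0.5869 0.0643 0.1128
0.11 -0.5 0.3 0.9 0.5871 0.0644 0.1099
0.107 -0.0 0.8 0.6 0.5871 0.0644 0.107
0.104 0.3 -0.3 0.6 0.587 0.0644 0.1039
0.101 -0.6 -0.1 1.0 0.587 0.0644 0.1008
0.098 -6.7 -3.4 19.4 0.5877 0.064 0.0998
0.095 -6.2 -2.5 30.4 0.5883 0.0636 0.0985
0.092 -5.7 -4.6 35.9 0.5885 0.0635 0.0964
25.2333 0.027223792531319794 [0.58542951 0.06346114 0.092     ]
```

View pics/ins2.png

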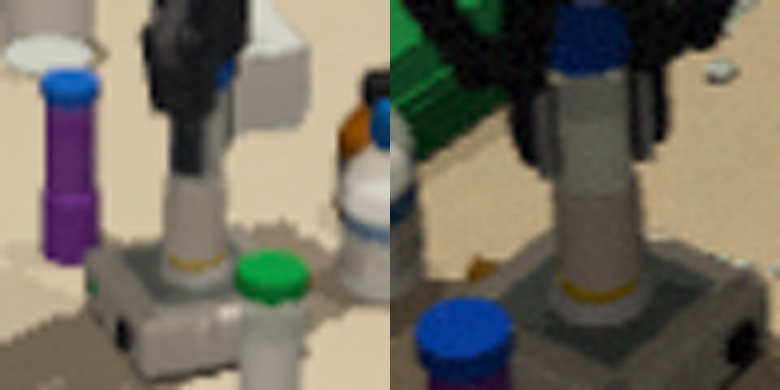

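The ring now lies on the shoulder as a thin yellow line under the skirt, at about (195,262) and (600,290), and the force jumped at the expected home height (TCP 0.100). I'll release, retreat and verify.

Run:
```python
from fit import *
s=ctrl.get_state();p=[.5872,.0643,float(s['tcp_pos'][2])]
ctrl.move_linear([s['tcp_pos'][0],s['tcp_pos'][1],p[2]],vel=.03);ctrl.grip(.055)
ctrl.move_linear(p[:2]+[.2],vel=.1);ctrl.goto([.53,.03,.29],rv(Y));ctrl.dwell(.3)
s=ctrl.get_state();print(s['t'],s['force'])
w=cap('wrist','w7');fit([w],'blue',(.5876,.0653),.142,.154,.016)
a=cap('side','d7');b=cap('scene','s7')
from seg import blob
r=lambda c,k=14:[int(v) for v in (np.array([*proj(c,(.5876,.0653,.148))]*2)+[-k,-k,k,k])]
print(tri((a,*blob(a,'blue',r(a))[0]),(b,*blob(b,'blue',r(b))[0])))
def crop(c):
    u,v=proj(c,(.5876,.0653,.09));u,v=int(u),int(v);return cv2.resize(c['img'][v-35:v+35,u-35:u+35],(390,390),interpolation=2)
W=cv2.resize(w['img'],(520,390));cv2.imwrite('pics/fin.png',cv2.resize(np.hstack([crop(a),crop(b)]),(780,390))[:,:,::-1])
# green check
for f in(('d0','s0'),('d7','s7')):
    A,B=map(load,f);print(tri((A,*blob(A,'green',(275,180,300,200))[0]),(B,*blob(B,'green',(245,138,270,165))[0]))[0])
```

```text
28.0583 [-0.57297107 -0.29769285 -0.56256029]
blue [0.5876 0.0645] res px [-0.  0.] area obs/pred [0.79]
(array([0.58582278, 0.06586262, 0.14956225]), [np.float64(0.0007624405155267381), np.float64(0.0007624405155267368)])
[ 0.56094021 -0.14368529  0.15067488]
[ 0.56055373 -0.14321429  0.15071892]
```

View pics/fin.png

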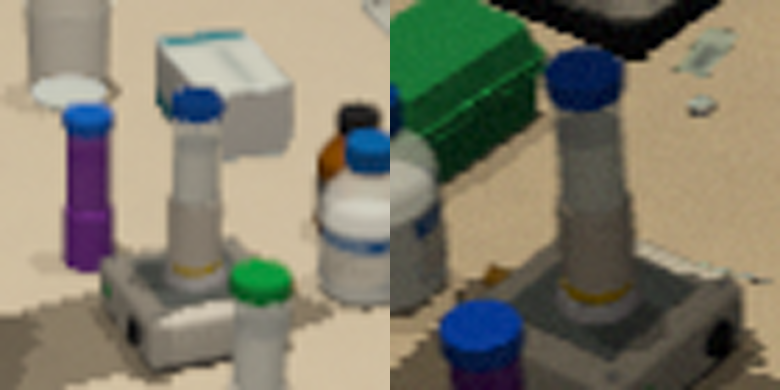

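The column stands upright on the axis. Its head height of 0.1496 matches the fitted column's 0.1507, the ring is on the shoulder, the green column is unmoved and the robot is clear. I'll hand the job in.

```bash
python3 -c "
from h import *
print(ctrl.close_job())"
```

```text
the job is handed in; nothing more can be done
None
```

I handed the job in at about 28 s, but no verdict came back: by the camera checks the red cap stands in the tray, the blue-headed column is home on the free spigot with the ring pressed down, and the green-headed column has not moved.

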